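# Release the laser channel key that was left latched in

### The job

The laser source must not be switched on while a channel key is still in. With a fingertip, tap its four keys lightly one after the other, from left to right as seen from the robot, to feel which one is latched down; then press that key right down and let it go, so that it springs out level with the others. Tap so lightly that no other key is pushed in, pick nothing up, and leave the things lying about where they are.

Things in the scene. Friction and masses are not known exactly. Their poses are not given: they have to be found in the camera images.
- console: four-channel laser source: blue desktop console, 200 mm deep (x), 302 mm wide (y), fixed to the bench, no lamps lit. Origin: centre of its underside; x points away from its key side, y left seen from there. Front half: flat key deck 58 mm high. Rear half (local x +15 to +100 mm): 88 mm high; fibre ports jut forward to x = +1 mm, 71 mm high. Key switch, 7 mm high, on the deck at y = -118 mm.
- key_row (a point): middle of the key row on the deck (console local x -55, y 0, z 58 mm), axes as the console. Four identical keys in a row along y, 40 mm apart, 18 mm gaps. Exactly one starts latched in, 4 mm lower than the rest; which one varies. The keys are push-push and independent: a key that is out latches in when pressed to the stop and let go; a latched one then springs out by itself.
- key1: channel key 1, leftmost as seen from the robot (console local y +60 mm): ivory plastic cap, top 30 mm (console x) by 22 mm (y). Origin: centre of its TOP FACE, z up; moves only up and down. Top face above the bench: out 70 mm, latched 66 mm, at the stop 62.4 mm.
- key2: channel key 2, second from the left (console local y +20 mm); same cap, origin and heights as key1. Feel of a key that is out: gives way at about 2 N, then 1 mm for each further 0.3 N; let go less than 5.5 mm down it springs back out, deeper it latches. At the stop, 7.6 mm down, the spring pushes back with 4.3 N.
- key3: channel key 3, third from the left (console local y -20 mm); same cap, origin and heights as key1. Feel of the latched key: gives way at about 3.2 N. Press it to its stop, 3.6 mm further down (spring 4.3 N there; 6 to 10 N is sure), and lift off: it comes out. Pressed less than about 2.5 mm it may stay latched.
- key4: channel key 4, rightmost as seen from the robot (console local y -60 mm); same cap, origin and heights as key1.
- transceiver: pluggable metal transceiver, 64 x 14 x 10 mm, lying loose on the console's rear top; origin: centre of its underside. Bystander
- coupler: steel fibre coupler, a 26 mm high, 11 mm thick pin with an 18 mm flange, standing loose on the left end of the key deck, about 50 to 60 mm to the left of the first key; origin: centre of its underside. Bystander
- cleaner: white connector cleaner, 22 x 180 x 18 mm, lying loose on the bench along the console's front edge; origin: centre of the underside of its 150 mm long white body. Bystander
- meter: handheld power meter in a black rubber shell, 175 x 85 x 36 mm, lying on the bench to the right; origin: centre of its underside. Bystander
- mug: white mug, 82 mm across, 95 mm high, on the bench to the left; origin: centre of its underside. Bystander

How it is judged:
By the outcome, as a careful person would: the job done as asked, in the order asked, and still so for the second after the job is handed in, with the robot touching nothing.
It also fails if it takes over 38 s, if anything falls off the work surface, if the arm or the gripper's body presses on something with over 40 N, if the wrist force passes 120 N, or if a joint passes its speed limit or range.

### The arm

A 7-joint arm with a two-finger parallel gripper is mounted at the origin on the work surface. World frame = base frame: x ahead of the robot, y to its left, z up, the work surface at z = 0. Lengths are in m, angles in rad, forces in N, time in s.
With the tool pointing down it reaches from about 0.4 to 0.85 m from the base axis. Payload 10.4 kg.
Tool frame: the origin (TCP) lies on the centre line of the jaws, within the pads' length; the fingertips stand 22 mm ahead of it and the grasp point (between the pads) lies 3 mm ahead of it; z points along the fingers, y is the line along which they close (so a half turn about z gives the same grasp; the last joint's range is limited). The gripper opens to 87 mm and grips with 3 to 60 N. Pads are 19 mm wide; open, the fingers measure 117 mm over their backs; the gripper's body (75 mm by 190 mm) begins 51 mm behind the grasp point.
Start: joints at [1.256, 0.332, -0.065, 1.46, 0.022, 1.35, -0.088], TCP at [0.18, -0.599, 0.245] pointing down, gripper open.
Joint ranges: [-2.6, 2.6], [-0.5, 2.12], [-1.47, 1.34], [0.16, 2.42], [-1.27, 4.41], [0.06, 2.06], [-2.6, 2.6]. Speed limits (rad/s): [2.22, 2.22, 2.79, 2.79, 3.14, 3.14, 3.14].

### API

Orientations are given as a unit quaternion [x, y, z, w].
In Python, from bench import r, optics, probe_bus, close_job gives the robot as it stands (r), with the cameras (optics), the job as plain functions and the readings (probe_bus).
- The arm moves only by the shell command python3 jog.py [FORCE], which reads ROWS from standard input. ROWS is a JSON object whose key "ticks" holds a list of rows, 1 to 12 of them, each of 5 numbers: dx, dy, dz in m, then a turn about the tool's z in rad, then the finger opening in m; each row is the pose to reach, as a shift and turn from the pose commanded when the command began, along the tool's axes at that moment; what a row does not reach only later rows make up. A row lasts 1/10 s, in which the tool goes at most 0.05 m and 0.15 rad, less where a joint would pass 70% of its speed; a pose out of reach is approached as far as the arm can. The fingers move at their own pace and stop on an object; FORCE is the grip in N (left out, the last holds). Time passes only in rows, so rows that do not move let the fingers close. It prints the time, the measured TCP pose, the force, the opening and the grip force at its end. Input that does not fit is refused with a message, and nothing moves.
- probe_bus.read_state(): the state, without advancing time (a new reading comes with each control period).
- optics.camera(name): name is "scene" or "top" or "wrist"; returns a dict with "img" (400x640x3 uint8, red, green, blue), "fx", "fy", "cx", "cy" (pixels), "pose" (4x4, takes a point from camera to world coordinates). Camera axes: x right, y down, z forward; pixel columns grow to the right and rows downward; lengths in m; the calibration is good to about 2 mm. A picture is of the moment at which its call begins. There is no depth.
- close_job(): hands the job in; it is judged then, once.
The state is a dict: "time": time; "joint_positions": joint angles; "joint_vel": joint speeds; "joint_torque": joint torques, N m; "ee_pos": TCP position; "eef_rot": TCP orientation; "ft_force": force on the tool from outside, world axes, zero at the start; "torque": the same for the moment, N m; "width": finger opening in m; "grip_force": force on a finger pad.
Only numpy, scipy, OpenCV 4.12 (cv2) and the standard library are available. Lean on these libraries where they do the work, as an engineer would, in place of code of your own. Each camera call takes 0.05 s, during which the arm holds its last target. There are 200 camera calls.

## Working session

There is one attempt and no reset: what is moved stays moved. The work goes in short steps, Python scripts to look and compute and a shell command to move; the robot and the scene stay as the last step left them, time stands still between calls to the robot, and variables do not carry over. Pictures are saved under pics/ and viewed, at most 10 in all, crops included, and the job is handed in when it is done.

```bash
ls; mkdir -p pics; python3 - <<'E'
from bench import r, optics, probe_bus, close_job
import cv2,numpy as np
s=probe_bus.read_state();print(s)
for n in("scene","top"):
    c=optics.camera(n);cv2.imwrite(f"pics/{n}0.png",c["img"][:,:,::-1]);print(n,c["fx"],c["fy"],c["cx"],c["cy"],np.round(c["pose"],4).tolist())
    np.savez(f"pics/{n}0.npz",**c)
E
```

```text
bench.py
jog.py
pics
{'time': 0.0, 'joint_positions': array([ 1.25641017,  0.33285407, -0.06469042,  1.46093074,  0.02159873,
        1.34989048, -0.08848275]), 'joint_vel': array([-0.00047724, -0.0015546 ,  0.00106332, -0.00016373, -0.00033778,
       -0.00075147, -0.00075599]), 'joint_torque': array([-7.01725785e-04, -6.23245597e+01,  2.41249840e-02, -3.89882827e+01,
       -6.13332982e-02,  3.98539484e-02,  1.41465748e-04]), 'ee_pos': array([ 0.17968026, -0.59825071,  0.24377005]), 'eef_rot': array([ 9.89374145e-01,  1.45390232e-01, -1.33397647e-04, -6.80694925e-04]), 'ft_force': array([ 0.36786748,  0.7092526 , -0.13770622]), 'torque': array([-0.02729556,  0.00561124, -0.04157152]), 'grip_force': 0.0, 'width': 0.08736457519606641}
scene 426.8500538607699 426.8500538607699 320.2894791265037 198.756182172825 [[0.8225, 0.4806, -0.3042, 0.9748], [0.5687, -0.6838, 0.4572, -0.6384], [0.0117, -0.5491, -0.8357, 1.2323], [0.0, 0.0, 0.0, 1.0]]
top 511.8079600338802 511.8079600338802 323.20747515628483 195.64436281063033 [[0.0025, -0.9984, 0.0557, 0.4782], [-0.9999, -0.0017, 0.0154, -0.0174], [-0.0153, -0.0557, -0.9983, 1.384], [0.0, 0.0, 0.0, 1.0]]
```

View pics/top0.png

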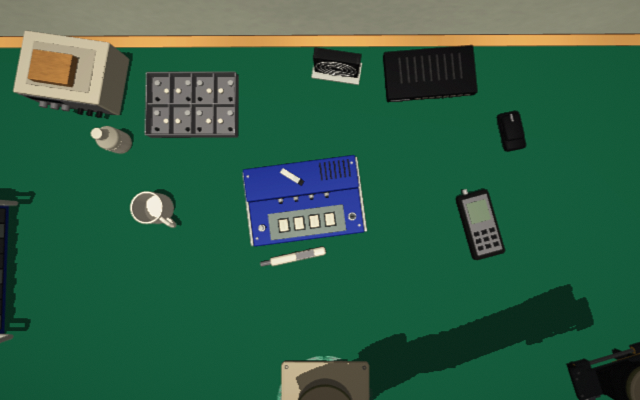

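View pics/scene0.png

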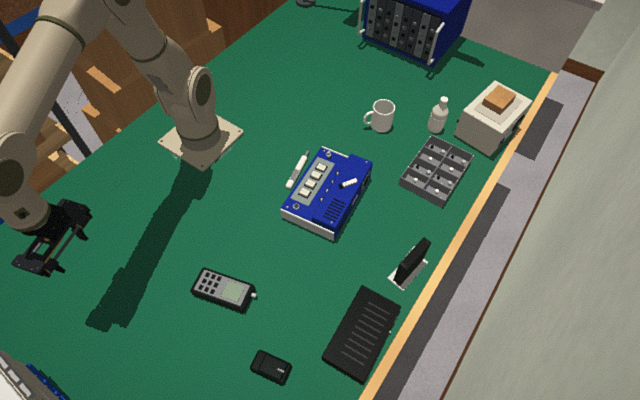

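The top view shows the keys at about (284,226), (299,224), (314,222) and (330,220), and the coupler at (262,228). The scene view shows the same row at about (307,188) to (321,168). Next I'll measure them.

```bash
cat > h.py <<'E'
import numpy as np,cv2
def load(f):
    c=dict(np.load(f));return c
def ray(c,uv):
    d=c["pose"][:3,:3]@np.array([(uv[0]-c["cx"])/c["fx"],(uv[1]-c["cy"])/c["fy"],1]);return c["pose"][:3,3],d
def plane(c,uv,z):
    o,d=ray(c,uv);return o+d*(z-o[2])/d[2]
def keys(c,box):
    x0,y0,x1,y1=box;S=6
    im=cv2.resize(c["img"][y0:y1,x0:x1],None,fx=S,fy=S,interpolation=cv2.INTER_CUBIC)
    m=(im.min(2)>175).astype(np.uint8)
    n,l,st,ce=cv2.connectedComponentsWithStats(m)
    return [((ce[i]+.5)/S-.5+[x0,y0],st[i,4]/S/S) for i in range(1,n) if st[i,4]>20*S*S],im
E
python3 - <<'E'
from h import *
for n,b in(("top",(268,206,346,242)),("scene",(292,155,335,205))):
    c=load(f"pics/{n}0.npz");k,im=keys(c,b);cv2.imwrite(f"pics/{n}crop.png",im[:,:,::-1])
    for p,a in k: print(n,p.round(2),round(a,1),plane(c,p,.07).round(4))
E
```

```text
top [329.44 218.92] 77.4 [ 0.4918 -0.0133  0.07  ]
top [313.95 220.88] 77.2 [0.4867 0.0265 0.07  ]
top [298.57 222.94] 76.5 [0.4813 0.0659 0.07  ]
top [283.23 224.94] 75.0 [0.4761 0.1053 0.07  ]
scene [300.66 162.38] 75.6 [0.4109 0.082  0.07  ]
scene [320.85 166.34] 35.2 [0.4776 0.108  0.07  ]
scene [315.55 173.78] 42.0 [0.481  0.0715 0.07  ]
scene [310.  182.4] 41.1 [0.4864 0.0315 0.07  ]
scene [304.25 191.16] 44.2 [ 0.4914 -0.0083  0.07  ]
```

```bash
echo '{"ticks": [[0.24, -0.265, 0, -0.7, 0], [0.24, -0.265, 0, -0.7, 0], [0.24, -0.265, 0, -0.7, 0], [0.24, -0.265, 0, -0.7, 0], [0.24, -0.265, 0, -0.7, 0], [0.477, -0.53, 0, -1.41, 0], [0.477, -0.53, 0, -1.41, 0], [0.477, -0.53, 0, -1.41, 0], [0.477, -0.53, 0, -1.41, 0], [0.477, -0.53, 0, -1.41, 0], [0.477, -0.53, 0, -1.41, 0], [0.477, -0.53, 0, -1.41, 0]]}' | python3 jog.py 10; cat > st.py <<'E'
from bench import r, optics, probe_bus, close_job
import numpy as np
from scipy.spatial.transform import Rotation as R
import sys
s=probe_bus.read_state();M=R.from_quat(s["eef_rot"]).as_matrix()
print(round(s["time"],2),s["ee_pos"].round(4),"f",s["ft_force"].round(2),"T",s["torque"].round(3),"yawx",np.arctan2(M[1,0],M[0,0]).round(4),"z",M[:,2].round(4),"w",round(s["width"],4),"q",s["joint_positions"].round(2))
if len(sys.argv)>2:
    t=np.array([float(a) for a in sys.argv[1:4]]);print("tool shift",(M.T@(t-s["ee_pos"])).round(4))
E
python3 st.py 0.484 0.047 0.245
```

```text
time: 1.3
ee_pos: [0.4364, -0.0541, 0.2446]
eef_rot: [0.659, 0.752, -0.0, 0.0]
ft_force: [1.0, -0.5, -0.0]
width: 0.0027
grip_force: 0.0
1.3 [ 0.4364 -0.0541  0.2446] f [ 0.97 -0.46 -0.05] T [-0.049 -0.203 -0.007] yawx 1.7018 z [ 3.e-04 -7.e-04 -1.e+00] w 0.0027 q [ 0.75 -0.06 -0.7   1.89 -0.04  1.3   0.2 ]
tool shift [ 0.094   0.0604 -0.0005]
```

```bash
echo '{"ticks": [[0.047, 0.03, 0, 0, 0], [0.094, 0.06, 0, 0, 0], [0.094, 0.06, 0, 0, 0], [0.094, 0.06, 0, 0, 0], [0.094, 0.06, 0, 0, 0], [0.094, 0.06, 0, 0, 0]]}' | python3 jog.py; python3 st.py; python3 - <<'E'
from bench import r, optics, probe_bus, close_job
import cv2,numpy as np
c=optics.camera("wrist");cv2.imwrite("pics/w0.png",c["img"][:,:,::-1]);np.savez("pics/w0.npz",**c);print(c["pose"].round(3),c["fx"])
E
```

```text
time: 1.9
ee_pos: [0.483, 0.0434, 0.2443]
eef_rot: [0.66, 0.751, -0.0, 0.0]
ft_force: [-0.1, 0.4, 0.4]
width: 0.0002
grip_force: 0.0
1.9 [0.483  0.0434 0.2443] f [-0.14  0.43  0.41] T [-0.042 -0.124 -0.035] yawx 1.6996 z [-4.e-04 -8.e-04 -1.e+00] w 0.0002 q [ 0.62  0.08 -0.83  1.78  0.06  1.3  -0.1 ]
[[ 0.992  0.123  0.034  0.473]
 [ 0.128 -0.951 -0.28   0.121]
 [-0.002  0.282 -0.959  0.384]
 [ 0.     0.     0.     1.   ]] 331.51394402885273
```

View pics/w0.png

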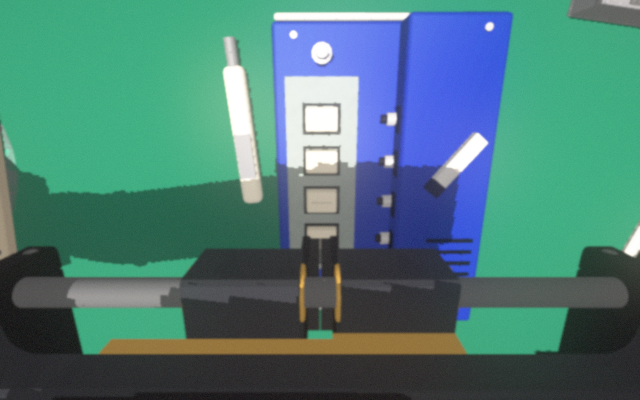

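The wrist view shows key1 at (322,118), key2 at (322,160) and key3 at (322,200), with key4 partly hidden behind the fingers. The coupler is at (321,53). I'll take an enlarged crop to refine the edges.

```bash
python3 - <<'E'
from h import *
c=load("pics/w0.npz");im=c["img"][90:240,280:370];cv2.imwrite("pics/w0c.png",cv2.resize(im,None,fx=4,fy=4,interpolation=cv2.INTER_CUBIC)[:,:,::-1])
g=c["img"].astype(int).sum(2)
print("row 114",g[114,296:350].tolist());print("row 195",g[195,296:350].tolist());print("col 315",g[95:220,315].tolist())
E
```

```text
row 114 [716, 717, 716, 717, 712, 691, 598, 457, 467, 650, 751, 764, 764, 765, 765, 765, 765, 765, 765, 765, 765, 765, 765, 765, 765, 765, 765, 764, 765, 764, 765, 764, 765, 765, 764, 764, 764, 764, 764, 764, 754, 679, 494, 415, 497, 641, 702, 711, 716, 717, 714, 715, 707, 711]
row 195 [403, 402, 400, 396, 402, 398, 389, 340, 274, 285, 388, 471, 516, 533, 536, 530, 535, 535, 531, 536, 540, 529, 534, 532, 533, 544, 537, 536, 538, 543, 539, 537, 540, 539, 536, 538, 543, 533, 532, 512, 429, 327, 273, 321, 368, 383, 390, 393, 390, 393, 392, 388, 383, 394]
col 315 [717, 717, 720, 716, 717, 717, 711, 680, 557, 443, 517, 684, 740, 761, 764, 765, 765, 765, 765, 765, 765, 765, 764, 764, 764, 764, 764, 764, 764, 764, 764, 764, 764, 764, 762, 744, 641, 464, 430, 548, 673, 711, 713, 712, 716, 712, 714, 715, 712, 708, 668, 510, 402, 455, 559, 654, 734, 760, 764, 764, 764, 764, 764, 764, 764, 763, 760, 759, 761, 763, 759, 719, 626, 578, 557, 545, 542, 504, 406, 317, 340, 381, 415, 416, 418, 418, 407, 412, 407, 415, 373, 300, 268, 335, 436, 476, 504, 526, 530, 542, 536, 538, 538, 532, 537, 518, 512, 496, 497, 510, 525, 531, 524, 526, 517, 522, 485, 418, 343, 359, 370, 380, 380, 386, 380]
```

View pics/w0c.png

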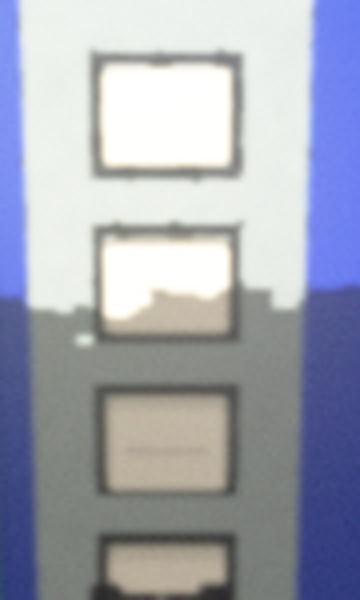

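The crop shows the cap edges clearly: key1 is centred at about (321,118.5), key2 at (321,161) and key3 at (321,200.3).

```bash
python3 - <<'E'
from h import *
c=load("pics/w0.npz")
for uv in((321.1,118.5),(321,161.),(321,200.3)):print(plane(c,uv,.07).round(4))
E
python3 st.py
```

```text
[0.4752 0.108  0.07  ]
[0.4802 0.069  0.07  ]
[0.4853 0.0304 0.07  ]
1.95 [0.483  0.0434 0.2445] f [ 0.27 -0.41  0.26] T [-0.021 -0.054 -0.066] yawx 1.6995 z [-1.e-04 -9.e-04 -1.e+00] w 0.0004 q [ 0.62  0.08 -0.83  1.78  0.06  1.3  -0.1 ]
```

```bash
echo '{"ticks": [[0.04, 0.001, 0, 0, 0], [0.064, 0.001, 0.03, 0, 0], [0.064, 0.001, 0.07, 0, 0], [0.064, 0.001, 0.11, 0, 0], [0.064, 0.001, 0.13, 0, 0], [0.064, 0.001, 0.14, 0, 0], [0.064, 0.001, 0.14, 0, 0], [0.064, 0.001, 0.14, 0, 0], [0.064, 0.001, 0.14, 0, 0]]}' | python3 jog.py; python3 st.py 0.476 0.107 0.096
```

```text
time: 2.85
ee_pos: [0.4769, 0.1084, 0.1059]
eef_rot: [0.66, 0.752, 0.001, 0.001]
ft_force: [-0.8, 0.2, -0.3]
width: 0.0002
grip_force: 0.0
2.85 [0.4769 0.1084 0.1059] f [-0.78  0.23 -0.25] T [-0.006 -0.105 -0.011] yawx 1.7012 z [ 2.3e-03 -2.0e-04 -1.0e+00] w 0.0002 q [ 0.46  0.27 -0.86  1.94  0.24  1.03 -0.37]
tool shift [-0.0013 -0.0011  0.0099]
```

```bash
echo '{"ticks": [[-0.001, -0.001, 0.006, 0, 0], [-0.001, -0.001, 0.011, 0, 0], [-0.001, -0.001, 0.011, 0, 0], [-0.001, -0.001, 0.011, 0, 0]]}' | python3 jog.py >/dev/null; python3 st.py; echo '{"ticks": [[0, 0, 0.002, 0, 0], [0, 0, 0.002, 0, 0]]}' | python3 jog.py>/dev/null; python3 st.py;  echo '{"ticks": [[0, 0, 0.001, 0, 0], [0, 0, 0.001, 0, 0]]}' | python3 jog.py>/dev/null; python3 st.py; echo '{"ticks": [[0, 0, 0.001, 0, 0], [0, 0, 0.001, 0, 0]]}' | python3 jog.py>/dev/null; python3 st.py
```

```text
3.25 [0.475  0.1074 0.0934] f [-0.21 -0.44 -0.19] T [ 0.014 -0.109  0.009] yawx 1.7019 z [-4.e-04  0.e+00 -1.e+00] w 0.0008 q [ 0.45  0.29 -0.85  1.95  0.25  1.01 -0.38]
3.45 [0.475  0.1074 0.0914] f [-0.35  0.44  1.03] T [-0.021 -0.064 -0.001] yawx 1.7018 z [-2.e-04 -1.e-04 -1.e+00] w 0.0004 q [ 0.45  0.29 -0.85  1.95  0.26  1.01 -0.39]
3.65 [0.4751 0.1074 0.0905] f [ 0.92 -0.23  0.31] T [-0.053 -0.077  0.036] yawx 1.7018 z [-0.e+00 -1.e-04 -1.e+00] w 0.0007 q [ 0.45  0.29 -0.85  1.95  0.26  1.01 -0.39]
3.85 [0.475  0.1074 0.0894] f [ 0.22 -0.76  0.08] T [ 0.007 -0.085  0.029] yawx 1.7018 z [-1.e-04 -1.e-04 -1.e+00] w 0.0004 q [ 0.45  0.29 -0.85  1.96  0.26  1.   -0.39]
```

```bash
echo '{"ticks": [[0, 0, 0.0007, 0, 0], [0, 0, 0.0007, 0, 0]]}' | python3 jog.py>/dev/null; python3 st.py|cut -c1-80; echo '{"ticks": [[0, 0, 0.0005, 0, 0], [0, 0, 0.0005, 0, 0]]}' | python3 jog.py>/dev/null; python3 st.py|cut -c1-80;
```

```text
4.05 [0.4751 0.1074 0.0888] f [ 0.48  1.15 -0.31] T [ 0.041 -0.102 -0.021] yawx 
4.25 [0.4751 0.1074 0.0885] f [-0.98 -0.13  2.72] T [-0.119  0.15   0.022] yawx
```

```bash
echo '{"ticks": [[0, 0, -0.008, 0, 0], [0, 0, -0.016, 0, 0], [-0.02, 0, -0.016, 0, 0], [-0.04, 0, -0.016, 0, 0], [-0.04, 0, -0.016, 0, 0], [-0.04, 0, -0.01, 0, 0], [-0.04, 0, -0.0055, 0, 0], [-0.04, 0, -0.0055, 0, 0], [-0.04, 0, -0.0055, 0, 0]]}' | python3 jog.py>/dev/null; python3 st.py|cut -c1-80; echo '{"ticks": [[0, 0, 0.0007, 0, 0], [0, 0, 0.0007, 0, 0]]}' | python3 jog.py>/dev/null; python3 st.py|cut -c1-80; echo '{"ticks": [[0, 0, 0.0006, 0, 0], [0, 0, 0.0006, 0, 0]]}' | python3 jog.py>/dev/null; python3 st.py|cut -c1-80;echo '{"ticks": [[0, 0, 0.0006, 0, 0], [0, 0, 0.0006, 0, 0]]}' | python3 jog.py>/dev/null; python3 st.py|cut -c1-80
```

```text
5.15 [0.4801 0.0684 0.0937] f [-0.36 -0.32  0.48] T [ 0.037 -0.131 -0.058] yawx 
5.35 [0.4803 0.068  0.0932] f [ 0.69 -0.5   0.2 ] T [-0.032 -0.137  0.   ] yawx 
5.55 [0.4804 0.0677 0.0926] f [ 1.17 -0.03  0.46] T [ 0.031 -0.153 -0.056] yawx 
5.75 [0.4803 0.0678 0.092 ] f [-0.68  1.18  2.44] T [-0.023  0.03   0.021] yawx
```

```bash
echo '{"ticks": [[0, 0, -0.008, 0, 0], [0, 0, -0.013, 0, 0], [-0.02, 0, -0.013, 0, 0], [-0.04, 0, -0.013, 0, 0], [-0.04, 0, -0.013, 0, 0], [-0.04, 0, -0.006, 0, 0], [-0.04, 0, -0.001, 0, 0], [-0.04, 0, -0.001, 0, 0], [-0.04, 0, -0.001, 0, 0]]}' | python3 jog.py>/dev/null; python3 st.py|cut -c1-80; echo '{"ticks": [[0, 0, 0.0006, 0, 0], [0, 0, 0.0006, 0, 0]]}' | python3 jog.py>/dev/null; python3 st.py|cut -c1-80; echo '{"ticks": [[0, 0, 0.0006, 0, 0], [0, 0, 0.0006, 0, 0]]}' | python3 jog.py>/dev/null; python3 st.py|cut -c1-80
```

```text
6.65 [0.4853 0.0287 0.0928] f [0.02 1.12 0.54] T [-0.045 -0.15  -0.057] yawx 1.7
6.85 [0.4855 0.0285 0.0924] f [-1.02  1.18  1.59] T [ 0.195  0.073 -0.002] yawx 
7.05 [0.4856 0.0283 0.0918] f [-0.96  0.57  1.95] T [0.259 0.001 0.051] yawx 1.7
```

Key3 is also at the out height. Now key4.

```bash
echo '{"ticks": [[0, 0, -0.008, 0, 0], [0, 0, -0.013, 0, 0], [-0.02, 0, -0.013, 0, 0], [-0.04, 0, -0.013, 0, 0], [-0.04, 0, -0.013, 0, 0], [-0.04, 0, -0.006, 0, 0], [-0.04, 0, -0.001, 0, 0], [-0.04, 0, -0.001, 0, 0], [-0.04, 0, -0.001, 0, 0]]}' | python3 jog.py>/dev/null; python3 st.py|cut -c1-80; echo '{"ticks": [[0, 0, 0.0006, 0, 0], [0, 0, 0.0006, 0, 0]]}' | python3 jog.py>/dev/null; python3 st.py|cut -c1-80; echo '{"ticks": [[0, 0, 0.0006, 0, 0], [0, 0, 0.0006, 0, 0]]}' | python3 jog.py>/dev/null; python3 st.py|cut -c1-80
```

```text
7.95 [ 0.4905 -0.0109  0.0926] f [ 0.56 -0.48  0.36] T [-0.047 -0.083  0.021] ya
8.15 [ 0.4908 -0.0111  0.0922] f [-0.86  1.25  1.42] T [ 0.259  0.05  -0.006] ya
8.35 [ 0.4909 -0.0113  0.0916] f [-1.11  1.67  1.69] T [ 0.333 -0.028 -0.039] ya
```

```bash
echo '{"ticks": [[0, 0, -0.008, 0, 0], [0, 0, -0.016, 0, 0], [0.03, 0, -0.016, 0, 0], [0.07, 0, -0.016, 0, 0], [0.11, 0, -0.016, 0, 0], [0.12, 0, -0.016, 0, 0], [0.12, 0, -0.016, 0, 0], [0.12, 0, -0.008, 0, 0], [0.12, 0, -0.001, 0, 0], [0.12, 0, 0.001, 0, 0], [0.12, 0, 0.001, 0, 0]]}' | python3 jog.py>/dev/null; python3 st.py|cut -c1-80; echo '{"ticks": [[0, 0, 0.002, 0, 0], [0, 0, 0.004, 0, 0], [0, 0, 0.005, 0, 0], [0, 0, 0.005, 0, 0]]}' | python3 jog.py>/dev/null; python3 st.py|cut -c1-80; echo '{"ticks": [[0, 0, 0.001, 0, 0], [0, 0, 0.001, 0, 0]]}' | python3 jog.py>/dev/null; python3 st.py|cut -c1-80
```

```text
9.45 [0.4748 0.1065 0.0898] f [-0.49  0.14 -0.11] T [-0.03  -0.099  0.028] yawx 
9.85 [0.4753 0.1071 0.0856] f [-0.46 -2.65  4.03] T [-0.594 -0.035  0.041] yawx 
10.05 [0.4754 0.1071 0.0849] f [-0.95 -3.74  7.09] T [-0.791  0.2   -0.023] yawx
```

```bash
echo '{"ticks": [[0, 0, 0.0003, 0, 0], [0, 0, 0.0003, 0, 0]]}' | python3 jog.py>/dev/null; python3 st.py|cut -c1-80; echo '{"ticks": [[0, 0, -0.003, 0, 0], [0, 0, -0.008, 0, 0], [0, 0, -0.02, 0, 0], [0, 0, -0.05, 0, 0], [-0.03, 0, -0.1, 0, 0], [-0.08, 0, -0.15, 0, 0], [-0.13, 0, -0.16, 0, 0], [-0.16, 0, -0.16, 0, 0], [-0.16, 0, -0.16, 0, 0], [-0.16, 0, -0.16, 0, 0]]}' | python3 jog.py; python3 - <<'E'
from bench import r, optics, probe_bus, close_job
import cv2,numpy as np
for n in("wrist","top"):
    c=optics.camera(n);np.savez(f"pics/{n}1.npz",**c);cv2.imwrite(f"pics/{n}1.png",c["img"][:,:,::-1])
E
```

```text
10.25 [0.4754 0.1071 0.0848] f [-4.12 -3.6  11.57] T [-0.892  0.558 -0.05 ] yawx
time: 11.25
ee_pos: [0.496, -0.0522, 0.2447]
eef_rot: [0.66, 0.751, 0.0, 0.0]
ft_force: [-0.3, 0.3, -0.6]
width: 0.0002
grip_force: 0.0
```

View pics/wrist1.png

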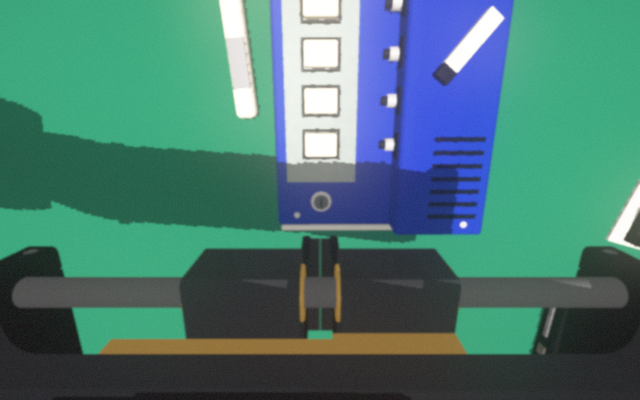

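All four caps are visible, though key1 is cut off at the top edge (321,5), and the bystanders look undisturbed. I'll shift slightly so I can check key1's height by parallax.

```bash
echo '{"ticks": [[0.015, 0, 0, 0, 0], [0.025, 0, 0, 0, 0], [0.025, 0, 0, 0, 0], [0.025, 0, 0, 0, 0]]}' | python3 jog.py|head -2; python3 - <<'E'
from bench import r, optics, probe_bus, close_job
from h import *
c=optics.camera("wrist");np.savez("pics/wrist2.npz",**c);cv2.imwrite("pics/wrist2.png",c["img"][:,:,::-1]);print(c["pose"][:3,3])
im=c["img"];g=im.astype(int).sum(2)
m=((g[:, :]>735)).astype(np.uint8); m[:,:296]=0;m[:,350:]=0
n,l,st,ce=cv2.connectedComponentsWithStats(m,connectivity=4)
P=[plane(c,ce[i],.07) for i in range(1,n) if st[i,4]>250]
for i in range(1,n):
    if st[i,4]>250: print(st[i],ce[i].round(2),plane(c,ce[i],.07).round(4))
print([round(float(np.linalg.norm(a-b))*1000,2) for a,b in zip(P,P[1:])])
a,b=[load(f"pics/{n}.npz")["img"].astype(int) for n in("top0","top1")]
print("top keys",[ (p.round(2),round(q,1)) for p,q in keys(load("pics/top1.npz"),(268,206,346,242))[0]])
E
```

```text
time: 11.75
ee_pos: [0.4926, -0.0256, 0.2442]
[0.48228296 0.05151042 0.38378789]
[305  23  33  27 883] [320.96  35.97] [0.4754 0.1075 0.07  ]
[305  73  32  25 795] [320.52  84.99] [0.4803 0.0679 0.07  ]
[306 119  31  23 681] [320.57 130.11] [0.4856 0.0287 0.07  ]
[39.84, 39.55]
top keys [(array([313.97, 220.94]), np.float64(73.4)), (array([298.57, 222.94]), np.float64(72.3)), (array([283.13, 224.98]), np.float64(71.3))]
```

View pics/wrist2.png

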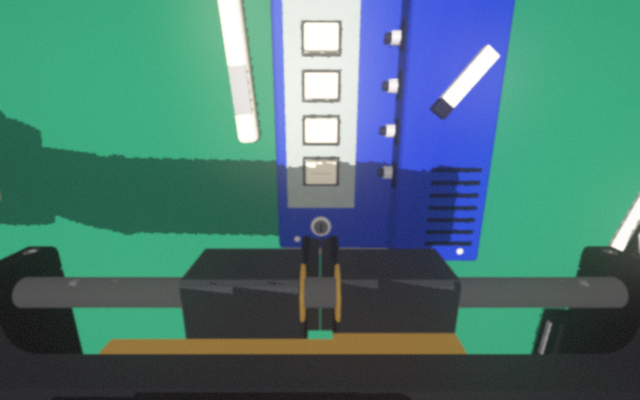

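View pics/top1.png

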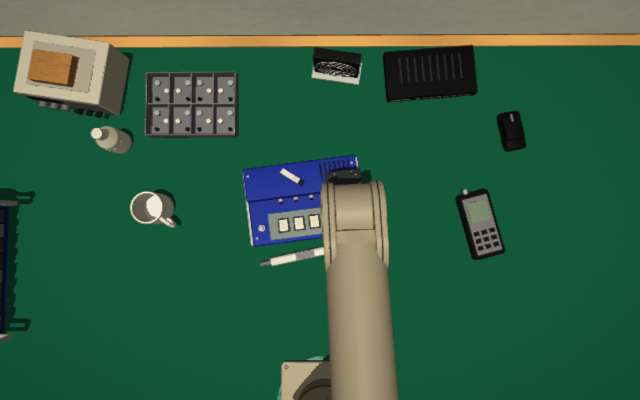

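Key1's cap now lines up with the others: the spacing is 39.8 mm against 39.6 mm, and a latched cap would read about 0.7 mm shorter. The press also reached the hard stop, with 3.7 mm of travel and 11.6 N. The top view shows the mug, cleaner, transceiver, coupler and meter where they were, and the arm is clear of everything.

```bash
python3 -c "
from bench import r, optics, probe_bus, close_job
print(close_job())"
```

```text
the job is handed in; nothing more can be done
None
```

I tapped keys 1 to 4 from left to right and found key1 latched (about 3.5 mm low), so I pressed it to its stop and let it go; the camera check suggests it is level with the others again, though I did not re-tap it, and the job was handed in at about 12 s with nothing else seen to have moved.

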